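Pull the little greenhouse's roof sash shut with the hook pole

ROBOT

A 6-joint arm with a two-finger parallel gripper is mounted at the origin on the work surface; the furniture and walls round the work are solid. World frame = base frame: x ahead of the robot, y to its left, z up, the work surface at z = 0. Lengths are in m, angles in rad, forces in N, time in s.
With the tool pointing down it reaches from about 0.3 to 0.775 m from the base axis. Payload 14.6 kg.
Tool frame: the origin (TCP) lies midway between the tips of the shut fingers; the grasp point (between the pads) lies 19 mm behind it (ctrl.pinch_z is the distance from the TCP to the grasp point, in m); z points along the fingers, y is the line along which they close (so a half turn about z gives the same grasp; the last joint's range is limited). The gripper opens to 94 mm and grips with 3 to 60 N. Pads are 16 mm wide; open, the fingers measure 119 mm over their backs; the gripper's body (75 mm by 177 mm) begins 78 mm behind the grasp point.
Start: joints at [-1.352, 0.3, 1.521, -0, 1.321, -0.067], TCP at [0.155, -0.528, 0.205] pointing down, gripper open.
Joint ranges: [-3.03, 3.03], [-0.79, 2.21], [0.23, 2.52], [-1.04, 4.18], [0, 3.07], [-2.55, 2.55]. Speed limits (rad/s): [2.22, 2.22, 2.57, 3.14, 3.14, 3.14].

INTERFACE

Orientations are given as [roll, pitch, yaw] about the fixed x, y, z axes, in that order (R = Rz(yaw) Ry(pitch) Rx(roll)).
In Python, from station import ctrl gives the robot as it stands.
- The arm moves only by the tool jog_arm, never from a script. Its argument "motion" is a list of rows, each a list of 7 numbers: the shift along the tool's x, y, z in m, then the turn, a rotation vector about the tool's x, y, z in rad, then the opening, from -1 (shut) to 1 (fully open). In form: [[tx, ty, tz, rx, ry, rz, gripper], ...]. A call has 1 to 5 rows; each row shifts and turns the commanded pose from where the row before left it, along the tool's axes as they then stand; what a row does not reach is not made up. A row lasts 1/10 s, in which the tool goes at most 50 mm and 8.59 degrees, less where a joint would pass 70% of its speed; a pose out of reach is approached as far as the arm can. A call is refused whole if a number of a shift passes 0.05 or a number of a turn 0.15, either way. A call with a gripper value outside its range is refused whole. The fingers move at their own pace and stop on an object; "squeeze" is the grip in N (left out, the last holds). Time passes only in rows, so rows that do not move let the fingers close. It gives the time, the measured TCP pose, the force, the opening and the grip force at its end, in the units of the state.
- ctrl.get_obs(): the state, without advancing time (a new reading comes with each control period).
- ctrl.camera(name): name is "side" or "top" or "wrist"; returns the picture (400x640x3 uint8, red, green, blue); there is no depth.
- ctrl.camera_model(name): a dict with "intrinsics" (3x3 intrinsics, pixels), "k1" (the pictures are not rectified: a ray, as slopes to the right and down, at radius r is drawn at 1 + k1 r^2 times it, then the intrinsics apply), "rvec" (rotation vector, rad) and "tvec" (3), from world to camera coordinates, as OpenCV has them. Camera axes: x right, y down, z forward; pixel columns grow to the right and rows downward; lengths in m; the calibration is good to about 2 mm. A picture is of the moment at which its call begins: read the wrist's pose just before it. camera_model takes no time and is no camera call; for the wrist camera it gives the pose at the moment of the call.
- ctrl.hand_in(): hands the job in; it is judged then, once.
The state is a dict: "time_s": time; "qpos": joint angles; "joint_vel": joint speeds; "tau": joint torques, N m; "ee_pos": TCP position; "eef_rot": TCP orientation; "force": force on the tool from outside, world axes, zero at the start; "moment": the same for the moment, N m; "grip_width": finger opening in m; "grip_force": force on a finger pad.
Only numpy, scipy, OpenCV 4.12 (cv2) and the standard library are available. Lean on these libraries where they do the work, as an engineer would, in place of code of your own. Each camera call takes 0.05 s, during which the arm holds its last target. There are 200 camera calls.

TASK

Close the tabletop greenhouse: take the hook pole from its wooden rest, reach under the grow-light bar, put the hook down through the steel eye on the open roof sash and pull the sash down the roof until it is fully shut. Then unhook and lay the pole back on its rest as it lay before. Move the sash only with the hook through its eye, keep the gripper off the sash, and leave the other things standing where they are.

Things in the scene. Friction and masses are not known exactly. Their poses are not given: they have to be found in the camera images.
- house: Aluminium and glass tabletop greenhouse, fixed, 226 x 276 mm on plan. Origin: centre of its underside. x runs from its low front (facing the robot) to its high back, z up. The roof rises along +x at 32 degrees to the horizontal, from 165 mm high at x = -105 mm to 296 mm at x = +105 mm. The sash slides on it.
- light_bar (a point): Middle of the fixed grow-light bar across the roof, 330 mm long (along y), 32 mm along the slope, 36 mm thick, on posts at house y = -155 and +155 mm. Axes as the house's. Its underside is 83 mm square above the plane of the sash's face; along the slope its middle is 15 mm below the rail of the shut sash. The pole must pass below it, parallel to the roof within about 8 degrees.
- sash (a joint): How far the sash is open, m, along the slope: 0 = fully shut against its stop, at most 0.085; 0.06 to 0.08 at the start. It stays where it is left; sliding it takes about 5 N down the slope, 9 N up.
- sash_rail (a point): Middle of the outer face of the sash's top rail; moves with the sash. x = up the roof slope, y = along the rail, z = square to the roof, outward. The face is flat, 26 mm (x) by 270 mm (y); the pane lies on its -x side. The steel eye stands on this rail.
- eye_track (a point): Point 24 mm (z) above sash_rail, same axes: the middle of the eye's track. The eye is a ring parallel to the roof, bar 7 mm thick, hole 20 mm, 34 mm outside, centred at x = z = 0, with a stem at its up-slope side on a shoe 6 mm high. It stands stiffly (10 N) anywhere from y = -36 to +36 mm: not measured, find it by sight or by feeling along the rail with the tip 13 to 18 mm above its face.
- pole: Hook pole, loose, about 140 g. Origin: middle of the wooden handle, on the axis; x points to the hook. Handle x -55 to +55 mm, 18 wide (y), 22 high (z), flat sides; steel stub 8 mm square back to x = -100; steel rod 8 mm round forward to x = +200, there turned square to -z: the hook. At the start it lies level on its rest, hook down, axis 75 mm above the worktop.
- hook_tip (a point): The hook's rounded end, 8 mm thick, on the pole at pole x = +200 mm, z = -32 mm.
- rest: Wooden pole rest, fixed. Origin on the worktop under the pole's origin, x to the hook's side. Two forks at x = -80 and +100 mm, 12 mm thick, each with a notch open at the top, 14 mm wide, floor 71 mm above the worktop, widening upward to 101 mm.
- rest_mid (a point): Where the pole's origin belongs on the rest, 75 mm above the worktop; axes as the rest's.
- shaker: Salt shaker, loose, 44 mm across, 90 mm high, origin at its foot. Bystander.
- mug: White mug with a flower pattern, loose, 82 mm across, 91 mm high, origin at its foot. Bystander.
- spray: White spray bottle, loose, 64 x 96 x 219 mm, origin at its foot. Bystander.
Not all that is in view belongs to the job. What is shaped like the rest but orange is not meant.

How it is judged:
By the outcome, as a careful person would: the job done as asked, in the order asked, and still so for the second after the job is handed in, with the robot touching nothing.
It also fails if it takes over 64 s, if anything falls off the work surface, if the arm or the gripper's body presses on something with over 40 N, if the wrist force passes 120 N, or if a joint passes its speed limit or range.

## Working session

There is one attempt and no reset: what is moved stays moved. The work goes in short steps, Python scripts to look and compute and a tool call to move; the robot and the scene stay as the last step left them, time stands still between calls to the robot, and variables do not carry over. Pictures are saved under pics/ and viewed, at most 10 in all, crops included, and the job is handed in when it is done.

Besides the shell and the picture viewer there is one more tool, called after ">>>" as a command line: name --pt "numbers of a row" for each row, then --argument value for the rest. jog_arm: Moves the arm, as the interface text tells. Its arguments: {"type":"object","properties":{"motion":{"type":"array"},"squeeze":{"type":"number"}},"required":["motion"]}

```bash
ls; mkdir -p pics
python3 - <<'E'
from station import ctrl
import cv2,numpy as np
print(ctrl.get_obs())
for n in ["side","top","wrist"]:
    im=ctrl.camera(n); cv2.imwrite(f"pics/{n}0.png",im[:,:,::-1]); m=ctrl.camera_model(n); print(n,m)
    
print(ctrl.pinch_z)
E
```

```text
pics
{'time_s': 0.0, 'qpos': array([-1.35159777e+00,  3.00481388e-01,  1.52157872e+00, -2.81600793e-06,
        1.32070575e+00, -6.65607690e-02]), 'joint_vel': array([-0.00032827, -0.00084549,  0.00084952,  0.00091898, -0.0011632 ,
        0.00041874]), 'tau': array([-2.75664141e-03, -5.31807876e+01, -3.52732587e+01,  7.06564612e-02,
        2.43387348e-02, -8.21946969e-05]), 'ee_pos': array([ 0.15499699, -0.52743308,  0.20488169]), 'eef_rot': array([-3.14042186e+00, -7.53104675e-05,  2.85759981e-01]), 'force': array([-0.25456758, -0.65519143,  0.72602079]), 'moment': array([-0.03153835, -0.02446287,  0.03109754]), 'grip_force': 0.0, 'grip_width': 0.09402425551541822}
side {'intrinsics': array([[415.44017782,   0.        , 323.80337258],
       [  0.        , 415.44017782, 195.55890645],
       [  0.        ,   0.        ,   1.        ]]), 'k1': -0.05841901364622465, 'rvec': array([ 1.98108476, -0.08532203,  0.0425933 ]), 'tvec': array([-0.48108575,  0.22759893,  1.35982978])}
top {'intrinsics': array([[374.27630939,   0.        , 322.351705  ],
       [  0.        , 374.27630939, 196.81911762],
       [  0.        ,   0.        ,   1.        ]]), 'k1': -0.08002910573277228, 'rvec': array([ 2.13807813, -2.16473613,  0.10854876]), 'tvec': array([0.09467056, 0.52237535, 1.42993652])}
wrist {'intrinsics': array([[345.22344501,   0.        , 318.11990318],
       [  0.        , 345.22344501, 194.76875489],
       [  0.        ,   0.        ,   1.        ]]), 'k1': -0.004550693577675361, 'rvec': array([-2.36447662,  1.76849995,  0.20257761]), 'tvec': array([-0.54919268, -0.02275096,  0.38818383])}
0.0188
```

View pics/top0.png

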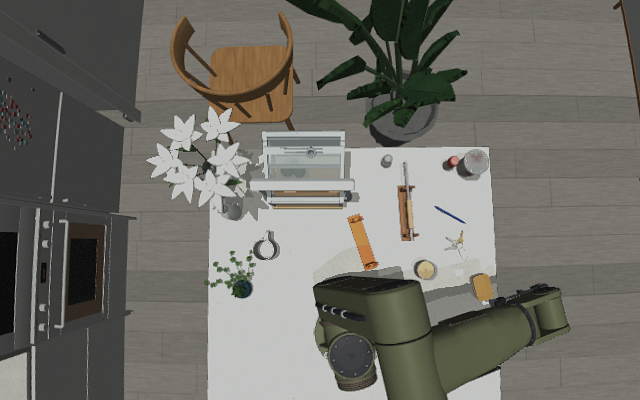

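View pics/side0.png

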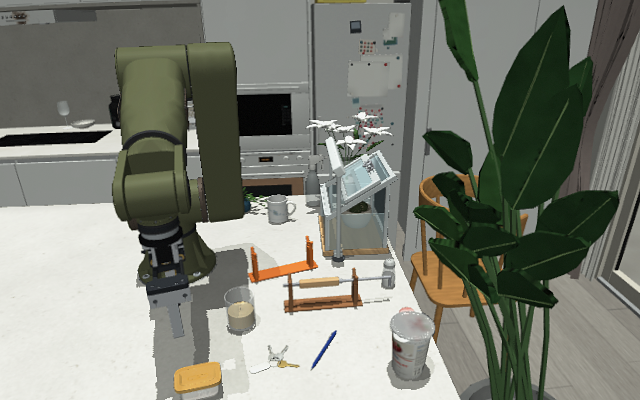

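The top view has the pole on the brown rest at (405,200), hook towards the top of the picture. The orange decoy is at (362,242), the house at (305,170) with the eye at about (311,152), and the shaker at (387,160). In the side view the pole runs from (285,285) to (392,280).
Things that could be mistaken for the pole or rest: orange rest (362,242), brown rest with pole (405,213), blue pen (450,214). I choose the brown one and check it in a close crop.

Run:
```python
import cv2
a=cv2.imread("pics/top0.png")[120:260,240:440]; cv2.imwrite("pics/topc.png",cv2.resize(a,None,fx=4,fy=4,interpolation=cv2.INTER_CUBIC))
a=cv2.imread("pics/side0.png")[130:320,260:420]; cv2.imwrite("pics/sidec.png",cv2.resize(a,None,fx=3.15,fy=3.15,interpolation=cv2.INTER_CUBIC))
```

```text
(no output)
```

View pics/topc.png

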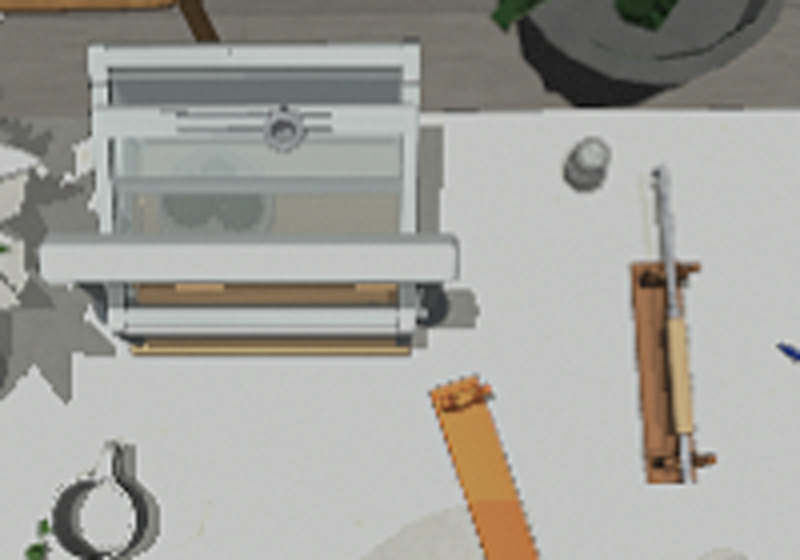

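View pics/sidec.png

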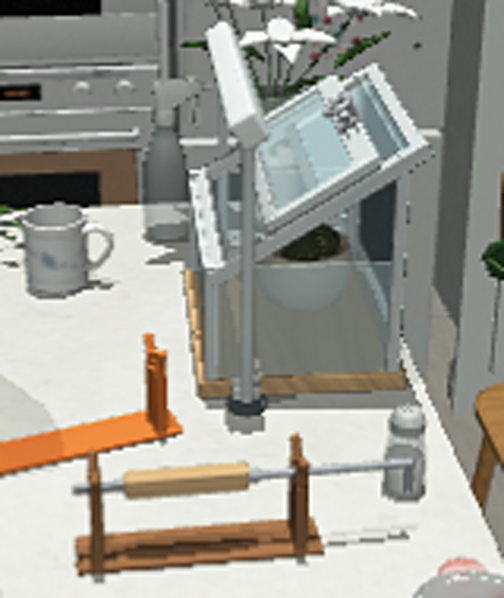

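The crops confirm the choice. The wooden pole lies on the brown rest: handle (676,318)–(684,432) in the top crop, hook tip end (659,172). The eye's hole is at (284,128) in the top crop and about (343,108) in the side crop.

```bash
cat > h.py <<'E'
import numpy as np,cv2
from scipy.spatial.transform import Rotation as Ro
def ray(m,uv):
    K=np.array(m["intrinsics"]); x=(np.array(uv,float)-K[:2,2])/[K[0,0],K[1,1]]; s=x.copy()
    for _ in range(20): s=x/(1+m["k1"]*(s@s))
    R=cv2.Rodrigues(np.array(m["rvec"]))[0]; d=R.T@np.r_[s,1]; return -R.T@np.array(m["tvec"]), d/np.linalg.norm(d)
def onz(m,uv,z): c,d=ray(m,uv); return c+d*(z-c[2])/d[2]
def tri(*rs):
    A=sum(np.eye(3)-np.outer(d,d) for c,d in rs); b=sum((np.eye(3)-np.outer(d,d))@c for c,d in rs)
    p=np.linalg.solve(A,b); return p,[np.linalg.norm((np.eye(3)-np.outer(d,d))@(p-c)) for c,d in rs]
def proj(m,p):
    R=cv2.Rodrigues(np.array(m["rvec"]))[0]; q=R@np.array(p)+np.array(m["tvec"]); s=q[:2]/q[2]; s=s*(1+m["k1"]*(s@s)); K=np.array(m["intrinsics"]); return s*[K[0,0],K[1,1]]+K[:2,2]
E
python3 - <<'E'
from h import *; from station import ctrl
np.set_printoptions(precision=4,suppress=True)
T,S=ctrl.camera_model("top"),ctrl.camera_model("side")
t=lambda x,y:(240+(x+.5)/4-.5,120+(y+.5)/4-.5); s=lambda x,y:(260+(x+.5)/3.15-.5,130+(y+.5)/3.15-.5)
print("cams",ray(T,(320,200))[0],ray(S,(320,200))[0])
print("eye",tri(ray(T,t(284,128)),ray(S,s(343,108))))
for n,p,z in [("h front",(676,318),.082),("h back",(684,432),.082),("stub end",(686,480),.077),("rod end",(659,172),.077)]: print(n,onz(T,t(*p),z))
for n,p in [("hfront",(248,476)),("hback",(124,484)),("rodend",(413,462)),("stub",(76,490))]:
    print(n,onz(S,s(*p),.075))
print("bar near",tri(ray(T,t(458,260)),ray(S,s(250,128))))
print("bar far",tri(ray(T,t(41,261)),ray(S,s(222,35))))
print("base near corners side",onz(S,s(405,390),0),onz(S,s(205,398),0))
print("base front top view",onz(T,t(133,352),0.0),onz(T,t(410,352),0.0))
print("roof back edge z.296",onz(T,t(90,46),.30),onz(T,t(418,44),.30))
E
```

```text
cams [0.3498 0.0627 1.4833] [ 0.3943 -1.1903  0.7484]
eye (array([0.6449, 0.1204, 0.2836]), [np.float64(0.0016011688622020468), np.float64(0.001601168862201988)])
h front [ 0.5044 -0.2377  0.082 ]
h back [ 0.3971 -0.2413  0.082 ]
stub end [ 0.3525 -0.2426  0.077 ]
rod end [ 0.6457 -0.2281  0.077 ]
hfront [ 0.5043 -0.2426  0.075 ]
hback [ 0.3957 -0.2444  0.075 ]
rodend [ 0.6527 -0.2357  0.075 ]
stub [ 0.3541 -0.2495  0.075 ]
bar near (array([ 0.5286, -0.0175,  0.3156]), [np.float64(0.001705181658397453), np.float64(0.0017051816583976375)])
bar far (array([0.533 , 0.3136, 0.3127]), [np.float64(0.0016161509252190281), np.float64(0.0016161509252189646)])
base near corners side [0.7033 0.0042 0.    ] [0.4865 0.0091 0.    ]
base front top view [0.4865 0.2869 0.    ] [0.483  0.0106 0.    ]
roof back edge z.296 [0.711  0.2785 0.3   ] [0.7077 0.0101 0.3   ]
```

```bash
cat >> h.py <<'E'
def rows(o,pos,rpy,n):
    R=Ro.from_euler('xyz',o["eef_rot"]); p=np.array(o["ee_pos"]); G=Ro.from_euler('xyz',rpy); w=(R.inv()*G).as_rotvec()/n; d=(np.array(pos)-p)/n
    for i in range(n): print(np.round(R.inv().apply(d),4),np.round(w,3)); R=R*Ro.from_rotvec(w)
E
python3 - <<'E'
from h import *; from station import ctrl
np.set_printoptions(precision=4,suppress=True)
o=ctrl.get_obs(); W=ctrl.camera_model("wrist"); R=Ro.from_euler('xyz',o["eef_rot"])
c,d=ray(W,W["intrinsics"][:2,2]); print("cam in tool",R.inv().apply(c-o["ee_pos"]),"axis",R.inv().apply(d),"right",R.inv().apply(cv2.Rodrigues(W["rvec"])[0][0]))
rows(o,(.40,.10,.45),(np.pi,0,.045),15)
E
```

```text
cam in tool [ 0.0658 -0.0007 -0.1781] axis [-0.2257  0.0007  0.9742] right [ 0.0006  1.     -0.0005]
[ 0.0275 -0.0355 -0.0163] [-0.     0.     0.016]
[ 0.0269 -0.036  -0.0163] [-0.     0.     0.016]
[ 0.0263 -0.0364 -0.0163] [-0.     0.     0.016]
[ 0.0257 -0.0368 -0.0163] [-0.     0.     0.016]
[ 0.0251 -0.0372 -0.0163] [-0.     0.     0.016]
[ 0.0245 -0.0376 -0.0163] [-0.     0.     0.016]
[ 0.0239 -0.038  -0.0163] [-0.     0.     0.016]
[ 0.0233 -0.0384 -0.0163] [-0.     0.     0.016]
[ 0.0227 -0.0388 -0.0163] [-0.     0.     0.016]
[ 0.0221 -0.0391 -0.0163] [-0.     0.     0.016]
[ 0.0214 -0.0395 -0.0163] [-0.     0.     0.016]
[ 0.0208 -0.0398 -0.0163] [-0.     0.     0.016]
[ 0.0202 -0.0401 -0.0163] [-0.     0.     0.016]
[ 0.0195 -0.0405 -0.0163] [-0.     0.     0.016]
[ 0.0189 -0.0408 -0.0163] [-0.     0.     0.016]
```

Run:
```python
from h import *; from station import ctrl
np.set_printoptions(precision=4,suppress=True)
rows(ctrl.get_obs(),(.49,.10,.45),(np.pi,-.5585,-.0127),15)
```

```text
[ 0.0332 -0.0339 -0.0163] [-0.006  0.037  0.019]
[ 0.0331 -0.0344 -0.0153] [-0.006  0.037  0.019]
[ 0.033  -0.035  -0.0142] [-0.006  0.037  0.019]
[ 0.0328 -0.0355 -0.0132] [-0.006  0.037  0.019]
[ 0.0326 -0.0361 -0.0122] [-0.006  0.037  0.019]
[ 0.0323 -0.0367 -0.0112] [-0.006  0.037  0.019]
[ 0.032  -0.0372 -0.0102] [-0.006  0.037  0.019]
[ 0.0317 -0.0378 -0.0093] [-0.006  0.037  0.019]
[ 0.0312 -0.0383 -0.0083] [-0.006  0.037  0.019]
[ 0.0308 -0.0389 -0.0074] [-0.006  0.037  0.019]
[ 0.0303 -0.0394 -0.0065] [-0.006  0.037  0.019]
[ 0.0297 -0.04   -0.0056] [-0.006  0.037  0.019]
[ 0.0292 -0.0405 -0.0047] [-0.006  0.037  0.019]
[ 0.0285 -0.0411 -0.0039] [-0.006  0.037  0.019]
[ 0.0279 -0.0416 -0.0031] [-0.006  0.037  0.019]
```

>>> jog_arm --pt "0.033 -0.034 -0.016 -0.006 0.037 0.019 1" --pt "0.033 -0.034 -0.015 -0.006 0.037 0.019 1" --pt "0.033 -0.035 -0.014 -0.006 0.037 0.019 1" --pt "0.033 -0.0355 -0.013 -0.006 0.037 0.019 1" --pt "0.0325 -0.036 -0.012 -0.006 0.037 0.019 1"

```text
time_s: 0.65
ee_pos: [0.2667, -0.3172, 0.286]
eef_rot: [3.121, -0.188, 0.191]
force: [1.0, 0.3, -0.4]
grip_width: 0.094
grip_force: 0.0
```

>>> jog_arm --pt "0.032 -0.037 -0.011 -0.006 0.037 0.019 1" --pt "0.032 -0.037 -0.01 -0.006 0.037 0.019 1" --pt "0.032 -0.038 -0.009 -0.006 0.037 0.019 1" --pt "0.031 -0.038 -0.008 -0.006 0.037 0.019 1" --pt "0.031 -0.039 -0.007 -0.006 0.037 0.019 1"

```text
time_s: 1.15
ee_pos: [0.3774, -0.1082, 0.3657]
eef_rot: [3.117, -0.376, 0.097]
force: [-0.0, -1.6, -1.0]
grip_width: 0.0937
grip_force: 0.0
```

>>> jog_arm --pt "0.03 -0.039 -0.0065 -0.006 0.037 0.019 1" --pt "0.03 -0.04 -0.0056 -0.006 0.037 0.019 1" --pt "0.029 -0.0405 -0.0047 -0.006 0.037 0.019 1" --pt "0.0285 -0.041 -0.004 -0.006 0.037 0.019 1" --pt "0.028 -0.0416 -0.003 -0.006 0.037 0.019 1"

```text
time_s: 1.65
ee_pos: [0.4881, 0.1012, 0.4462]
eef_rot: [3.134, -0.563, -0.005]
force: [0.9, -1.1, 0.4]
grip_width: 0.0938
grip_force: 0.0
```

Run:
```python
from h import *; from station import ctrl
import pickle
o=ctrl.get_obs(); m=ctrl.camera_model("wrist"); im=ctrl.camera("wrist"); print(o["time_s"],o["ee_pos"],o["eef_rot"],o["joint_vel"])
pickle.dump((m,im),open("w1.pkl","wb")); cv2.imwrite("pics/w1.png",im[:,:,::-1])
```

```text
1.65 [0.48806015 0.10124577 0.44617209] [ 3.13363564 -0.56289878 -0.00497762] [ 1.18251483  0.59788388 -0.7002131  -0.76353774 -0.15177254  1.45821302]
```

View pics/w1.png

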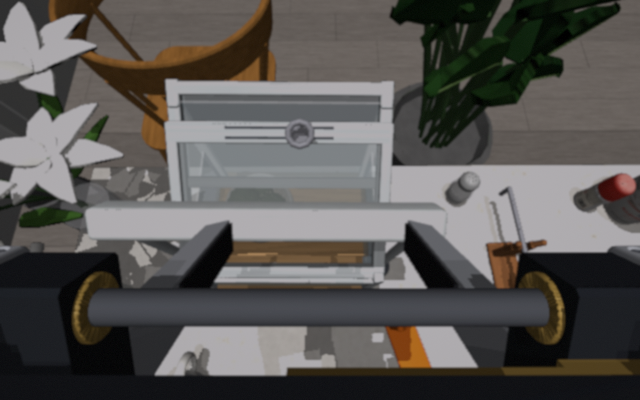

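The wrist view shows the rail at row ~132, from (167,132) to (393,132), with the eye at (300,133). The bar spans (86,222)–(446,222), and the pole's hook is at (505,190). The arm was still moving, so I take a settled picture from here.

Run:
```python
from h import *; from station import ctrl
import pickle
ctrl.camera("side"); o=ctrl.get_obs(); m=ctrl.camera_model("wrist"); im=ctrl.camera("wrist"); print(o["time_s"],o["ee_pos"],o["eef_rot"],abs(o["joint_vel"]).max())
pickle.dump((m,im),open("w2.pkl","wb")); cv2.imwrite("pics/w2c.png",cv2.resize(im[70:230,155:415,::-1],None,fx=3,fy=3,interpolation=cv2.INTER_CUBIC))
```

```text
1.75 [0.48858346 0.10377713 0.44581224] [ 3.13369693e+00 -5.61671760e-01  5.39914358e-04] 0.15140110466200463
```

View pics/w2c.png

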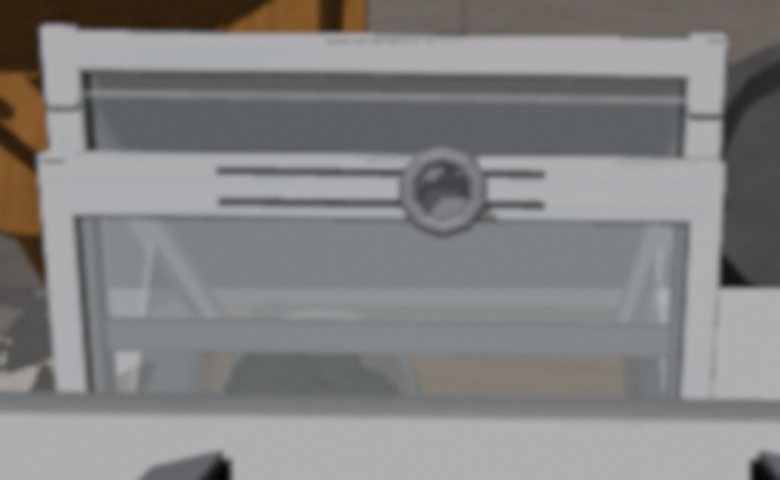

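The settled crop (3x, offset 155,70) shows the rail's face from (40,186) to (722,191), its middle at (381,188), and the eye centre at (444,190). The eye is therefore about 24 mm to the right of the rail's middle, towards -y.

Run:
```python
from h import *; from station import ctrl
import pickle
np.set_printoptions(precision=4,suppress=True)
m,_=pickle.load(open("w2.pkl","rb")); T,S=ctrl.camera_model("top"),ctrl.camera_model("side")
t=lambda x,y:(240+(x+.5)/4-.5,120+(y+.5)/4-.5); s=lambda x,y:(260+(x+.5)/3.15-.5,130+(y+.5)/3.15-.5); w=lambda x,y:(155+(x+.5)/3-.5,70+(y+.5)/3-.5)
def size(a,b,v):
    c,d1=ray(m,w(*a)); c,d2=ray(m,w(*b)); x,r,_,_=np.linalg.lstsq(np.c_[d1,-d2],v,rcond=None); return c+d1*x[0],c+d2*x[1],r**.5
for yaw in(-.0127,0): 
  ya=np.array([-np.sin(yaw),np.cos(yaw),0]); L,R,r=size((39.5,185),(722,190.5),.27*ya); print("rail",yaw,L,R,(L+R)/2,r)
we,te,se=ray(m,w(444,190)),ray(T,t(284,128)),ray(S,s(343,108))
print("eye all",tri(we,te,se)); print("w+t",tri(we,te)); print("w+s",tri(we,se))
n=np.array([-.5299,0,.848]);u=np.array([.848,0,.5299])
for mid in [(L+R)/2]:
  c,d=we; P=mid+.024*n; e=c+d*((P-c)@n)/(d@n); print("eye on track plane",e,"along y",e-P)
bt=(ray(T,t(458,260)),ray(T,t(41,261))); 
# table corner of shaker, pole check in wrist: hook top
print("hook top",onz(m,(505,190),.075), onz(m,(520,244),.075))
```

```text
rail -0.0127 [0.6545 0.2811 0.268 ] [0.6519 0.0111 0.2685] [0.6532 0.1461 0.2682] [0.001]
rail 0 [0.6542 0.2809 0.2685] [0.6524 0.0109 0.2675] [0.6533 0.1459 0.268 ] [0.002]
eye all (array([0.6446, 0.1205, 0.2833]), [np.float64(0.0007870568064332421), np.float64(0.0012236384567056364), np.float64(0.0019925730676589133)])
w+t (array([0.6431, 0.1205, 0.2844]), [np.float64(2.8482134366063577e-05), np.float64(2.8482134366119664e-05)])
w+s (array([0.6453, 0.1206, 0.2832]), [np.float64(0.0013731688149538673), np.float64(0.0013731688149539712)])
eye on track plane [0.6408 0.1203 0.2885] along y [ 0.0002 -0.0256  0.0001]
hook top [ 0.6502 -0.2204  0.075 ] [ 0.5563 -0.2281  0.075 ]
```

Run:
```python
from h import *; from station import ctrl
np.set_printoptions(precision=4,suppress=True)
o=ctrl.get_obs(); rows(o,(.45,-.11,.38),(np.pi,-.28,.022),5); print()
o=dict(ee_pos=(.45,-.11,.38),eef_rot=(np.pi,-.28,.022)); rows(o,(.45,-.24,.16),(np.pi,0,.045),6)
```

```text
[-0.0133  0.0422  0.0074] [ 0.004 -0.056 -0.004]
[-0.0131  0.0422  0.0079] [ 0.004 -0.056 -0.004]
[-0.0128  0.0422  0.0085] [ 0.004 -0.056 -0.004]
[-0.0125  0.0422  0.0091] [ 0.004 -0.056 -0.004]
[-0.0121  0.0422  0.0096] [ 0.004 -0.056 -0.004]

[-0.0106  0.0217  0.0351] [ 0.001 -0.047 -0.004]
[-0.009   0.0216  0.0356] [ 0.001 -0.047 -0.004]
[-0.0074  0.0216  0.0359] [ 0.001 -0.047 -0.004]
[-0.0058  0.0216  0.0362] [ 0.001 -0.047 -0.004]
[-0.0042  0.0216  0.0364] [ 0.001 -0.047 -0.004]
[-0.0026  0.0216  0.0366] [ 0.001 -0.047 -0.004]
```

>>> jog_arm --pt "-0.013 0.042 0.0075 0.004 -0.056 -0.004 1" --pt "-0.013 0.042 0.008 0.004 -0.056 -0.004 1" --pt "-0.013 0.042 0.0085 0.004 -0.056 -0.004 1" --pt "-0.0125 0.042 0.009 0.004 -0.056 -0.004 1" --pt "-0.012 0.042 0.0095 0.004 -0.056 -0.004 1"

```text
time_s: 2.3
ee_pos: [0.4476, -0.114, 0.3799]
eef_rot: [-3.138, -0.279, 0.015]
force: [2.0, 0.9, -0.4]
grip_width: 0.0942
grip_force: 0.0
```

>>> jog_arm --pt "-0.0105 0.022 0.035 0.001 -0.047 -0.004 1" --pt "-0.009 0.0215 0.0355 0.001 -0.047 -0.004 1" --pt "-0.0075 0.0215 0.036 0.001 -0.047 -0.004 1" --pt "-0.006 0.0215 0.036 0.001 -0.047 -0.004 1" --pt "-0.004 0.0215 0.0365 0.001 -0.047 -0.004 1"

```text
time_s: 2.8
ee_pos: [0.4473, -0.2207, 0.1954]
eef_rot: [-3.137, -0.044, 0.036]
force: [0.4, 0.4, -0.4]
grip_width: 0.094
grip_force: 0.0
```

>>> jog_arm --pt "-0.0026 0.0215 0.0365 0.001 -0.047 -0.004 1" --pt "0 0 0 0 0 0 1"

```text
time_s: 3.0
ee_pos: [0.4458, -0.2416, 0.1551]
eef_rot: [-3.131, 0.01, 0.039]
force: [-0.7, -0.4, -0.1]
grip_width: 0.0936
grip_force: 0.0
```

Run:
```python
from h import *; from station import ctrl
import pickle
np.set_printoptions(precision=4,suppress=True)
o=ctrl.get_obs(); m=ctrl.camera_model("wrist"); im=ctrl.camera("wrist"); print(o["time_s"],o["ee_pos"],o["eef_rot"],abs(o["joint_vel"]).max())
pickle.dump((m,im),open("w3.pkl","wb")); cv2.imwrite("pics/w3.png",im[:,:,::-1])
rows(o,(.45,-.24,.058),(np.pi,0,.045),3)
for p in [(.395,-.2425,.086),(.505,-.2375,.086)]: print(proj(m,p))
```

```text
3.0 [ 0.4458 -0.2416  0.1551] [-3.1312  0.01    0.0389] 0.11198271847621942
[ 0.0017 -0.0001  0.0324] [-0.003  0.003 -0.002]
[ 0.0016 -0.0003  0.0324] [-0.003  0.003 -0.002]
[ 0.0015 -0.0004  0.0324] [-0.003  0.003 -0.002]
[318.4823 268.1571]
[317.5731 123.1097]
```

View pics/w3.png

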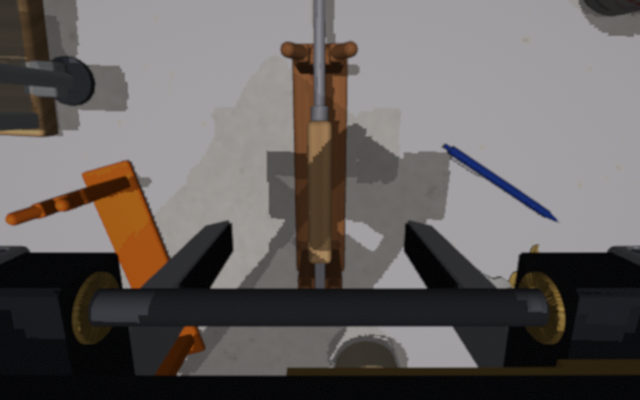

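The handle lies centred between the fingers, from (320,122) to (319,262), with the rod running straight up the picture. Descend and grip.

>>> jog_arm --pt "0.002 0 0.032 -0.003 -0.003 -0.002 1" --pt "0.002 0 0.032 -0.003 -0.003 -0.002 1" --pt "0.001 0 0.032 -0.003 -0.003 -0.001 1" --pt "0 0 0 0 0 0 1" --pt "0 0 0 0 0 0 -1" --squeeze 50

```text
time_s: 3.55
ee_pos: [0.4535, -0.2402, 0.0664]
eef_rot: [3.137, 0.009, 0.046]
force: [-0.4, 0.4, 0.9]
grip_width: 0.089
grip_force: 0.0
```

>>> jog_arm --pt "0 0 0 0 0 0 -1" --pt "0 0 0 0 0 0 -1" --pt "0 0 0 0 0 0 -1" --pt "0 0 0 0 0 0 -1" --pt "0 0 0 0 0 0 -1"

```text
time_s: 4.05
ee_pos: [0.4532, -0.24, 0.0644]
eef_rot: [3.138, 0.01, 0.047]
force: [-0.6, -0.7, -0.5]
grip_width: 0.0493
grip_force: 0.0
```

>>> jog_arm --pt "0 0 0.007 0 0.01 0 1" --pt "0 0 0 0 0 0 -1" --pt "0 0 0 0 0 0 -1" --pt "0 0 0 0 0 0 -1" --pt "0 0 0 0 0 0 -1"

```text
time_s: 4.55
ee_pos: [0.4531, -0.24, 0.0572]
eef_rot: [3.138, 0.001, 0.047]
force: [0.0, -0.6, 0.3]
grip_width: 0.0287
grip_force: 0.0
```

>>> jog_arm --pt "0 0 0 0 0 0 -1" --pt "0 0 0 0 0 0 -1" --pt "0 0 0 0 0 0 -1" --pt "0 0 0 0 0 0 -1" --pt "0 0 0 0 0 0 -1"

```text
time_s: 5.05
ee_pos: [0.4531, -0.24, 0.0572]
eef_rot: [3.138, 0.001, 0.047]
force: [0.5, 0.3, 1.2]
grip_width: 0.0177
grip_force: 50.0
```

```bash
cat > lg.py <<'E'
from station import ctrl; import json
o=ctrl.get_obs(); open("log.txt","a").write(json.dumps([list(o["qpos"]),list(o["ee_pos"]),list(o["eef_rot"])])+"\n")
E
python3 lg.py
```

```text
(no output)
```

>>> jog_arm --pt "0 0 -0.02 0 0 0 -1" --pt "0 0 -0.03 0 0 0 -1" --pt "0 0 -0.04 0 0 0 -1" --pt "0 0 -0.04 0 0 0 -1" --pt "0 0 -0.04 0 0 0 -1"

```text
time_s: 5.55
ee_pos: [0.4527, -0.2391, 0.2286]
eef_rot: [3.138, 0.001, 0.047]
force: [-0.4, -0.3, -1.9]
grip_width: 0.0177
grip_force: 50.0
```

Run:
```python
from h import *; from station import ctrl
import lg,json
from scipy.optimize import least_squares
np.set_printoptions(precision=4,suppress=True)
o=ctrl.get_obs(); print(o["time_s"],o["ee_pos"],o["eef_rot"],o["grip_width"],o["grip_force"],o["qpos"])
L=[json.loads(l) for l in open("log.txt")]; L.append(([-1.3516,.30048,1.52158,0,1.3207,-.0666],[.154997,-.527433,.20488],0))
def f(x):
    e=[]
    for q,p,_ in L:
        a,b,c=q[1],q[1]+q[2],q[1]+q[2]+q[4]; e+=[x[0]+x[2]*np.sin(a)+x[3]*np.sin(b)+x[4]*np.sin(c)-np.hypot(p[0],p[1]), x[1]+x[2]*np.cos(a)+x[3]*np.cos(b)+x[4]*np.cos(c)-p[2]]
    return e
for q,p,_ in L: print(np.array(q),np.arctan2(p[1],p[0]))
r=least_squares(f,[0,.3,.4,.4,.3]); print(r.x,r.cost)
```

```text
5.55 [ 0.4527 -0.2391  0.2286] [3.1379 0.0012 0.0467] 0.01771239574291276 49.95258629322052 [-0.5554  0.1965  1.5953 -0.0038  1.3487  0.9695]
[-0.5566  0.3954  1.7707 -0.0045  0.9737  0.9699] -0.48711403023911726
[-0.5554  0.1965  1.5953 -0.0038  1.3487  0.9695] -0.4858384431296636
[-1.3516  0.3005  1.5216  0.      1.3207 -0.0666] -1.2849723690373696
[ 0.0162 -2.3426  0.3551  0.4395 -2.3185] 7.533676237249589e-07
```

>>> jog_arm --pt "-0.01 0 0 0 0.11 0 -1" --pt "-0.01 0 0 0 0.11 0 -1" --pt "-0.01 0 0 0 0.11 0 -1" --pt "-0.01 0 0 0 0.11 0 -1" --pt "-0.01 0 0 0 0.11 0 -1"

```text
time_s: 6.05
ee_pos: [0.4045, -0.2417, 0.2167]
eef_rot: [3.135, -0.554, 0.049]
force: [1.1, 0.3, -1.0]
grip_width: 0.0175
grip_force: 50.0
```

```bash
cat > fit.py <<'E'
from h import *; from station import ctrl
import lg,json
from scipy.optimize import least_squares
np.set_printoptions(precision=4,suppress=True)
L=[json.loads(l) for l in open("log.txt")]; L.append([[-1.3516,.30048,1.52158,0,1.3207,-.0666],[.154997,-.527433,.20488],[-3.1404,0,.28576]])
# generic chain: z-rot, y-rot, y-rot, roll q4 about forearm, y-rot, roll q6; unknown r0,h,L1,L2,d,lateral
def fk(x,q):
    z=lambda a:Ro.from_euler('z',a); y=lambda a:Ro.from_euler('y',a)
    A=z(q[0]);p=A.apply([x[0],x[5],x[1]]);A=A*y(q[1]);p=p+A.apply([x[6],0,x[2]]);A=A*y(q[2]);A=A*z(q[3]);p=p+A.apply([0,0,x[3]]);A=A*y(q[4]);p=p+A.apply([0,0,x[4]]);A=A*z(q[5]);return p,A
def f(x):
    e=[]
    for q,p,r in L: e+=list(fk(x,q)[0]-p)
    return e
r=least_squares(f,[0.016,.36,.355,.44,.38,.036,0]); x=r.x
if __name__=="__main__":
    o=ctrl.get_obs(); print(o["time_s"],o["ee_pos"],o["eef_rot"],o["qpos"],o["grip_width"])
    print(x,r.cost)
    for q,p,e in L: print((fk(x,q)[1].inv()*Ro.from_euler('xyz',e)).as_rotvec())
E
python3 fit.py
```

```text
6.05 [ 0.4045 -0.2417  0.2167] [ 3.1347 -0.5538  0.0495] [-0.857  -0.1088  2.0399  0.5426  0.9169  0.3948] 0.017469070884286612
[-0.0103  0.1902  0.4097  0.446   0.2636  0.0373  0.001 ] 6.12076147681302e-05
[-0.      0.      1.5708]
[0.     0.     1.5708]
[ 0.     -0.      1.5708]
[ 0.0001 -0.      1.5708]
```

Run:
```python
import fit; from fit import *
print(np.array(f(x)).reshape(-1,3))
def fk(x,q):
    z=lambda a:Ro.from_euler('z',a); y=lambda a:Ro.from_euler('y',a)
    A=z(q[0]);p=A.apply([x[0],x[5],x[1]]);A=A*y(q[1]);p=p+A.apply([x[6],0,x[2]]);A=A*y(q[2]);p=p+A.apply([x[7],0,x[3]]);A=A*z(q[3]);A=A*y(q[4]);p=p+A.apply([x[8],x[9],x[4]]);return p
x0=np.array([0,.2,.409,.40,.3,.0345,0,0,0,0])
def g(x): return [v for q,p,r in L for v in (fk(x,q)-p)*1000]+list((x-x0)*3)
s=least_squares(g,x0); print(s.x); print(np.array(s.fun[:12]).reshape(-1,3))
```

```text
[[ 0.0064 -0.0031 -0.0032]
 [-0.004   0.0034  0.0019]
 [ 0.0002 -0.002  -0.0003]
 [ 0.0002 -0.002  -0.0003]
 [-0.0003  0.005   0.0019]]
[-0.0005  0.2215  0.4242  0.4475  0.2709  0.0369  0.      0.0409 -0.0005
 -0.0003]
[[ 0.0019 -0.0006  0.0008]
 [-0.0004 -0.0001  0.001 ]
 [ 0.0001 -0.0002 -0.0001]
 [ 0.0001 -0.0002 -0.0001]]
```

```bash
cat > ik.py <<'E'
from h import *
from scipy.optimize import least_squares
X=[0,.2215,.4242,.4475,.2709,.0369,0,.0409,0,0]
lo=np.array([-3.03,-.79,.23,-1.04,0,-2.55]);hi=np.array([3.03,2.21,2.52,4.18,3.07,2.55])
def fk(q,x=X):
    z=lambda a:Ro.from_euler('z',a); y=lambda a:Ro.from_euler('y',a)
    A=z(q[0]);p=A.apply([x[0],x[5],x[1]]);A=A*y(q[1]);p=p+A.apply([x[6],0,x[2]]);A=A*y(q[2]);p=p+A.apply([x[7],0,x[3]]);A=A*z(q[3]);A=A*y(q[4]);p=p+A.apply([0,0,x[4]]);return p,A*z(q[5])*z(np.pi/2)
def ik(q0,pos,R):
    g=lambda q:np.r_[(fk(q)[0]-pos)*10,(fk(q)[1].inv()*R).as_rotvec()]
    s=least_squares(g,np.clip(q0,lo+1e-3,hi-1e-3),bounds=(lo,hi)); return s.x,s.cost
YAW=-.0127; N=Ro.from_euler('z',YAW).apply([-.5299,0,.848]);U=Ro.from_euler('z',YAW).apply([.848,0,.5299]); Y=np.cross(N,U)
E=np.array([.6425,.1205,.286])
def tcp(tip,tilt=.5585,off=(.200,0,.0142)):
    R=Ro.from_euler('xyz',[np.pi,-tilt,YAW]); return tip-R.apply(off),R
E
python3 - <<'E'
from ik import *; np.set_printoptions(precision=3,suppress=True)
q=np.array([-.4,-.1,2.04,.5,.9,.8])
for tilt in (.5585,.45):
  for du,dn in [(0,.011),(0,-.01),(-.066,-.01),(-.066,.011),(-.1,.011),(-.12,.011),(-.14,.011)]:
    p,R=tcp(E+du*U+dn*N,tilt); q1,c=ik(q,p,R); print(tilt,du,dn,p,q1,"cost %.5f"%c)
    if c<1e-6:q=q1
E
```

```text
0.5585 0 0.011 [0.46  0.123 0.201] [ 0.267 -0.14   2.107 -0.245  0.648  2.006] cost 0.00000
0.5585 0 -0.01 [0.471 0.123 0.184] [ 0.258 -0.089  2.107 -0.255  0.596  2.015] cost 0.00000
0.5585 -0.066 -0.01 [0.415 0.123 0.149] [ 0.309 -0.163  2.264 -0.338  0.53   2.14 ] cost 0.00000
0.5585 -0.066 0.011 [0.404 0.124 0.166] [ 0.321 -0.224  2.264 -0.317  0.591  2.122] cost 0.00000
0.5585 -0.1 0.011 [0.375 0.124 0.148] [ 0.357 -0.265  2.342 -0.365  0.567  2.2  ] cost 0.00000
0.5585 -0.12 0.011 [0.358 0.124 0.138] [ 0.382 -0.287  2.386 -0.397  0.555  2.253] cost 0.00000
0.5585 -0.14 0.011 [0.341 0.124 0.127] [ 0.411 -0.309  2.429 -0.433  0.545  2.312] cost 0.00000
0.45 0 0.011 [0.45  0.123 0.221] [ 0.254 -0.142  2.025 -0.156  0.829  1.918] cost 0.00000
0.45 0 -0.01 [0.462 0.123 0.203] [ 0.246 -0.096  2.028 -0.159  0.779  1.918] cost 0.00000
0.45 -0.066 -0.01 [0.406 0.124 0.168] [ 0.292 -0.181  2.189 -0.201  0.712  2.   ] cost 0.00000
0.45 -0.066 0.011 [0.394 0.124 0.186] [ 0.303 -0.236  2.186 -0.195  0.77   1.998] cost 0.00000
0.45 -0.1 0.011 [0.366 0.124 0.168] [ 0.336 -0.283  2.266 -0.221  0.744  2.05 ] cost 0.00000
0.45 -0.12 0.011 [0.349 0.124 0.158] [ 0.358 -0.31   2.311 -0.238  0.731  2.086] cost 0.00000
0.45 -0.14 0.011 [0.332 0.124 0.147] [ 0.383 -0.336  2.356 -0.257  0.719  2.126] cost 0.00000
```

Run:
```python
from ik import *; from station import ctrl
np.set_printoptions(precision=3,suppress=True)
T=ctrl.camera_model("top"); t=lambda x,y:(240+(x+.5)/4-.5,120+(y+.5)/4-.5)
print("post foot",onz(T,t(432,305),.01)); print("orange far fork top",onz(T,t(445,398),.1),onz(T,t(490,388),.1),"near",onz(T,(361,271),.1),onz(T,(377,265),.1)); print("mug",onz(T,t(100,517),.09))
o=ctrl.get_obs(); q=o["qpos"]; print(fk(q)[0]-o["ee_pos"],(fk(q)[1].inv()*Ro.from_euler('xyz',o["eef_rot"])).as_rotvec())
R=Ro.from_euler('xyz',[np.pi,-.5585,YAW])
for p in [(.36,-.2,.2),(.32,-.12,.18),(.316,-.05,.16),(.316,.03,.151),(.316,.124,.151),(.316,.124,.111)]:
    q1,c=ik(q,np.array(p),R); print(p,q1,"%.5f"%c); q=q1 if c<1e-6 else q
```

```text
post foot [ 0.529 -0.012  0.01 ]
orange far fork top [ 0.431 -0.017  0.1  ] [ 0.44  -0.059  0.1  ] near [ 0.241 -0.051  0.1  ] [ 0.262 -0.11   0.1  ]
mug [0.325 0.304 0.09 ]
[0. 0. 0.] [ 0. -0.  0.]
(0.36, -0.2, 0.2) [-0.867 -0.264  2.208  0.543  0.885  0.433] 0.00000
(0.32, -0.12, 0.18) [-0.765 -0.491  2.397  0.493  0.87   0.567] 0.00000
(0.316, -0.05, 0.16) [-0.48  -0.584  2.49   0.354  0.759  0.905] 0.00000
(0.316, 0.03, 0.151) [-0.03  -0.583  2.511  0.015  0.655  1.545] 0.00000
(0.316, 0.124, 0.151) [ 0.457 -0.434  2.44  -0.398  0.667  2.296] 0.00000
(0.316, 0.124, 0.111) [ 0.457 -0.337  2.493 -0.493  0.531  2.41 ] 0.00000
```

Run:
```python
from h import *; from station import ctrl
np.set_printoptions(precision=4,suppress=True)
o=ctrl.get_obs(); rows(o,(.335,-.12,.19),(np.pi,-.5585,-.0127),5); print()
rows(dict(ee_pos=(.335,-.12,.19),eef_rot=(np.pi,-.5585,-.0127)),(.318,.123,.17),(np.pi,-.5585,-.0127),10)
```

```text
[-0.0136 -0.025  -0.0023] [-0.005  0.001  0.011]
[-0.0138 -0.0248 -0.0024] [-0.005  0.001  0.011]
[-0.0141 -0.0247 -0.0026] [-0.005  0.001  0.011]
[-0.0144 -0.0245 -0.0027] [-0.005  0.001  0.011]
[-0.0146 -0.0243 -0.0029] [-0.005  0.001  0.011]

[-0.0028 -0.0243  0.0006] [0. 0. 0.]
[-0.0028 -0.0243  0.0006] [0. 0. 0.]
[-0.0028 -0.0243  0.0006] [0. 0. 0.]
[-0.0028 -0.0243  0.0006] [0. 0. 0.]
[-0.0028 -0.0243  0.0006] [0. 0. 0.]
[-0.0028 -0.0243  0.0006] [0. 0. 0.]
[-0.0028 -0.0243  0.0006] [0. 0. 0.]
[-0.0028 -0.0243  0.0006] [0. 0. 0.]
[-0.0028 -0.0243  0.0006] [0. 0. 0.]
[-0.0028 -0.0243  0.0006] [0. 0. 0.]
```

>>> jog_arm --pt "-0.0135 -0.025 -0.0025 -0.005 0.001 0.011 -1" --pt "-0.014 -0.025 -0.0025 -0.005 0.001 0.011 -1" --pt "-0.014 -0.0245 -0.0025 -0.005 0.001 0.011 -1" --pt "-0.0145 -0.0245 -0.0025 -0.005 0.001 0.011 -1" --pt "-0.0145 -0.0245 -0.003 -0.005 0.001 0.011 -1"

```text
time_s: 6.55
ee_pos: [0.3344, -0.1188, 0.1899]
eef_rot: [-3.137, -0.554, -0.017]
force: [0.9, 0.2, -1.0]
grip_width: 0.0178
grip_force: 50.0
```

>>> jog_arm --pt "-0.003 -0.024 0.0005 0 0 0 -1" --pt "-0.003 -0.024 0.0005 0 0 0 -1" --pt "-0.003 -0.024 0.0005 0 0 0 -1" --pt "-0.003 -0.024 0.0005 0 0 0 -1" --pt "-0.003 -0.024 0.0005 0 0 0 -1"

```text
time_s: 7.05
ee_pos: [0.3251, 0.0013, 0.1808]
eef_rot: [-3.137, -0.555, -0.016]
force: [1.1, -0.5, -1.3]
grip_width: 0.0177
grip_force: 50.0
```

>>> jog_arm --pt "-0.003 -0.024 0.0005 0 0 0 -1" --pt "-0.003 -0.024 0.0005 0 0 0 -1" --pt "-0.003 -0.024 0.0005 0 0 0 -1" --pt "-0.003 -0.025 0.0005 0 0 0 -1" --pt "-0.003 -0.025 0.0005 0 0 0 -1"

```text
time_s: 7.55
ee_pos: [0.3152, 0.1238, 0.1713]
eef_rot: [-3.137, -0.555, -0.015]
force: [0.6, -1.1, -0.9]
grip_width: 0.0175
grip_force: 50.0
```

Run:
```python
from ik import *; from station import ctrl
import pickle
np.set_printoptions(precision=4,suppress=True)
ctrl.camera("side"); o=ctrl.get_obs(); m=ctrl.camera_model("wrist"); im=ctrl.camera("wrist"); im2=ctrl.camera("side"); print(o["time_s"],o["ee_pos"],o["eef_rot"],o["grip_width"],abs(o["joint_vel"]).max(),o["force"])
pickle.dump((m,im,im2,o),open("w4.pkl","wb"))
a=cv2.resize(im[0:300,200:440,::-1],None,fx=2,fy=2,interpolation=cv2.INTER_CUBIC); b=cv2.resize(im2[130:290,240:400,::-1],(320,320),interpolation=cv2.INTER_CUBIC)
c=np.zeros((600,800,3),np.uint8); c[:600,:480]=a; c[:320,480:]=b; cv2.imwrite("pics/w4.png",c)
R=Ro.from_euler('xyz',o["eef_rot"]); tip=o["ee_pos"]+R.apply([.2,0,.0142]); print("tip",tip,proj(m,tip),proj(ctrl.camera_model("side"),tip))
d=tip-E; print("tip rel eye u,y,n",d@U,d@Y,d@N); print("eye px",proj(m,E))
```

```text
7.6 [0.3149 0.1264 0.1712] [-3.1351 -0.5551 -0.0156] 0.01751097077747386 0.32767160361552095 [ 0.2331  0.6019 -1.62  ]
tip [0.4924 0.1237 0.2645] [ 320.1402 -188.3315] [323.0106 170.6576]
tip rel eye u,y,n -0.13873705320322438 0.001314790938035312 0.061335564499542236
eye px [ 322.3482 -402.3649]
```

View pics/w4.png

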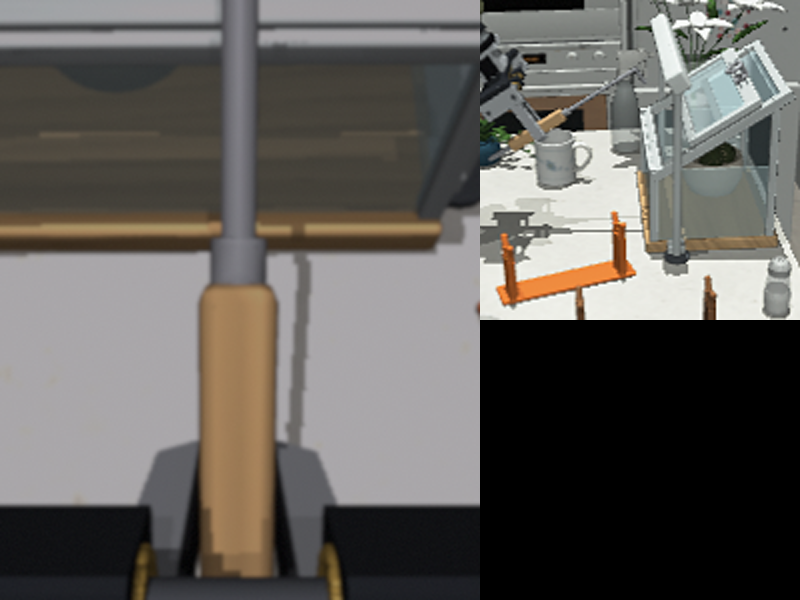

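The pole sits straight in the grip (rod at column 320, handle's front edge at row 143). In the side view the hook (320,165) stands in front of the bar at the right height. Next I check the pole's offset in the grip from that edge and move to the entry.

Run:
```python
from ik import *; import pickle
m,im,im2,o=pickle.load(open("w4.pkl","rb")); R=Ro.from_euler('xyz',o["eef_rot"])
g=lambda v:proj(m,o["ee_pos"]+R.apply(v))
for d in(-.004,0,.004): print(d,g([.055+d,0,-.0178-.011]),g([.055+d,0,-.0178-.005]))
# handle colour rows along col 319
print(im[130:160:2,319].tolist())
```

```text
-0.004 [320.02071377 147.92686343] [319.94946288 146.67364865]
0 [320.03870599 138.5317844 ] [319.96635207 137.62910284]
0.004 [320.05690486 129.02229738] [319.98342794 128.47865436]
[[124, 123, 130], [123, 123, 129], [123, 123, 129], [121, 121, 127], [119, 118, 125], [117, 117, 123], [126, 108, 95], [153, 120, 84], [166, 130, 90], [165, 129, 90], [162, 126, 88], [160, 125, 87], [160, 125, 87], [159, 125, 87], [159, 125, 87]]
```

>>> jog_arm --pt "0 0.0005 0.015 0 0 0 -1" --pt "0 0.0005 0.015 0 0 0 -1" --pt "0 0 0.015 0 0 0 -1" --pt "0 0 0.004 0 0 0 -1"

```text
time_s: 8.1
ee_pos: [0.3414, 0.1201, 0.1285]
eef_rot: [-3.139, -0.552, -0.017]
force: [-0.1, 0.4, -1.2]
grip_width: 0.0177
grip_force: 50.0
```

```bash
cat > st.py <<'E'
from ik import *; from station import ctrl
np.set_printoptions(precision=4,suppress=True)
OFF=[.1985,0,.0142]
o=ctrl.get_obs(); R=Ro.from_euler('xyz',o["eef_rot"]); tip=o["ee_pos"]+R.apply(OFF); d=tip-E
print(o["time_s"],"tip u,y,n rel E",np.array([d@U,d@Y,d@N]),"rot err (tool)",(R.inv()*Ro.from_euler('xyz',[np.pi,-.5585,YAW])).as_rotvec(),"f u,y,n",[round(float(o["force"]@v),2) for v in(U,Y,N)],o["grip_width"])
def to(u,y,n): print("shift tool",R.inv().apply(E+u*U+y*Y+n*N-tip))
E
python3 -c "
from st import *
to(0,0,.012)"
```

```text
8.1 tip u,y,n rel E [-0.1404 -0.0049  0.0106] rot err (tool) [-0.0007  0.0062 -0.0035] f u,y,n [-0.67, 0.38, -0.96] 0.017720297113702783
shift tool [ 0.1404 -0.0054 -0.0023]
```

>>> jog_arm --pt "0 -0.005 -0.001 0 0.006 -0.0035 -1" --pt "0.03 0 0 0 0 0 -1" --pt "0.035 0 0 0 0 0 -1" --pt "0.035 0 0 0 0 0 -1" --pt "0.02 0 0 0 0 0 -1"

```text
time_s: 8.6
ee_pos: [0.4445, 0.1244, 0.1963]
eef_rot: [-3.139, -0.562, -0.013]
force: [-1.4, -0.6, -0.7]
grip_width: 0.0177
grip_force: 50.0
```

>>> jog_arm --pt "0.02 0 0 0 0 0 -1" --pt "0 0 0 0 0 0 -1"

```text
time_s: 8.8
ee_pos: [0.4609, 0.1243, 0.2065]
eef_rot: [-3.139, -0.562, -0.013]
force: [0.9, -0.5, -1.6]
grip_width: 0.0175
grip_force: 50.0
```

Run:
```python
from st import *
a=ctrl.camera("side"); b=ctrl.camera("top")
c=np.zeros((500,800,3),np.uint8); c[:400,:400]=cv2.resize(a[135:215,325:405,::-1],(400,400),interpolation=cv2.INTER_CUBIC); c[:400,400:]=cv2.resize(b[120:200,270:350,::-1],(400,400),interpolation=cv2.INTER_CUBIC); cv2.imwrite("pics/hk.png",c)
S,T=ctrl.camera_model("side"),ctrl.camera_model("top")
for n,p in [("tip",tip),("corner",tip+.032*N),("E",E)]: print(n,(proj(S,p)-[325,135]+.5)*5,(proj(T,p)-[270,120]+.5)*5+[400,0])
to(0,0,.012)
```

```text
8.8 tip u,y,n rel E [0.0024 0.0014 0.0154] rot err (tool) [-0.0023 -0.0037 -0.0004] f u,y,n [-0.05, -0.52, -1.84] 0.017474686136277097
tip [205.8281 123.8859] [602.2063 164.8406]
corner [181.8498  85.9561] [599.8228 180.931 ]
E [214.4436 144.4616] [605.5659 160.933 ]
shift tool [-0.0024  0.0014  0.0033]
```

View pics/hk.png

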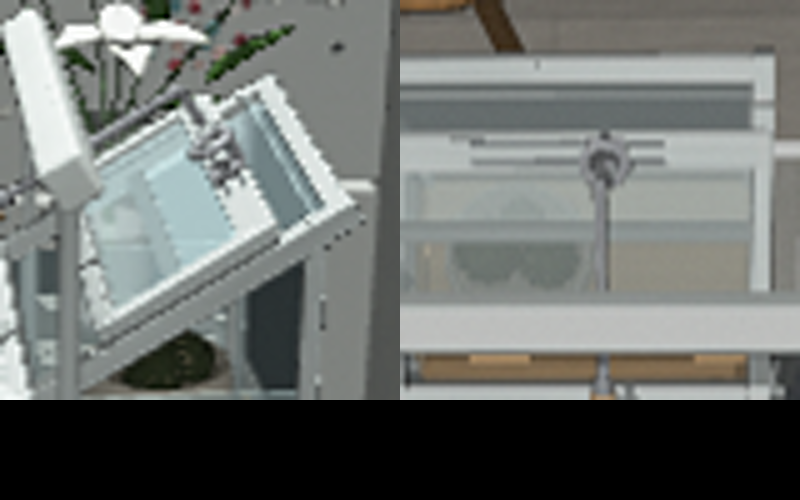

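The top view shows the hook's end at (602,170) over the eye at (606,161), and the side view shows the hook corner at (182,90) as predicted. Now lower it through the eye while watching the force.

>>> jog_arm --pt "-0.002 0.0015 0.003 0 -0.003 0 -1" --pt "0 0 0.004 0 0 0 -1" --pt "0 0 0.004 0 0 0 -1" --pt "0 0 0.003 0 0 0 -1" --pt "0 0 0 0 0 0 -1"

```text
time_s: 9.4
ee_pos: [0.4651, 0.1236, 0.1913]
eef_rot: [-3.14, -0.556, -0.011]
force: [-0.5, 0.2, -0.8]
grip_width: 0.0175
grip_force: 50.0
```

```bash
python3 -c "
from st import *
to(0,0,-.010)"
```

```text
9.4 tip u,y,n rel E [-0.0022  0.0012 -0.0009] rot err (tool) [-0.0026  0.0021  0.0014] f u,y,n [-0.86, 0.22, -0.42] 0.01749714467857323
shift tool [0.0022 0.0012 0.0091]
```

>>> jog_arm --pt "0.001 0.001 0.003 0 0 0 -1" --pt "0 0 0.003 0 0 0 -1" --pt "0 0 0.003 0 0 0 -1" --pt "0 0 0 0 0 0 -1"

```text
time_s: 9.8
ee_pos: [0.4708, 0.1225, 0.1843]
eef_rot: [-3.14, -0.557, -0.011]
force: [0.1, -0.0, -1.7]
grip_width: 0.0178
grip_force: 50.0
```

```bash
python3 -c "
from st import *
to(0,0,-.010)"
```

```text
9.8 tip u,y,n rel E [-0.001   0.0001 -0.0098] rot err (tool) [-0.0026  0.0019  0.0012] f u,y,n [-0.77, -0.04, -1.47] 0.017761442634202027
shift tool [0.001  0.0001 0.0002]
```

>>> jog_arm --pt "-0.005 0 0 0 0 0 -1" --pt "-0.005 0 0 0 0 0 -1" --pt "-0.003 0 0 0 0 0 -1" --pt "0 0 0 0 0 0 -1"

```text
time_s: 10.2
ee_pos: [0.4596, 0.1228, 0.1781]
eef_rot: [-3.139, -0.558, -0.011]
force: [2.8, -0.4, 1.1]
grip_width: 0.0174
grip_force: 50.0
```

```bash
python3 -c "
from st import *"
```

```text
10.2 tip u,y,n rel E [-0.0138  0.0003 -0.0089] rot err (tool) [-0.003   0.0006  0.0013] f u,y,n [2.98, -0.4, -0.57] 0.017364839830834488
```

>>> jog_arm --pt "-0.008 0 0.001 0 0 0 -1" --pt "-0.01 0 0.001 0 0 0 -1" --pt "-0.01 0 0 0 0 0 -1" --pt "-0.01 0 0 0 0 0 -1" --pt "-0.005 0 0 0 0 0 -1"

```text
time_s: 10.7
ee_pos: [0.4238, 0.1232, 0.1533]
eef_rot: [-3.139, -0.558, -0.011]
force: [3.7, -0.0, 2.7]
grip_width: 0.0177
grip_force: 50.0
```

```bash
python3 -c "
from st import *"
```

```text
10.7 tip u,y,n rel E [-0.0573  0.0002 -0.0109] rot err (tool) [-0.003   0.0008  0.0014] f u,y,n [4.52, 0.03, 0.31] 0.017661264833194558
```

>>> jog_arm --pt "-0.004 0 0 0 0 0 -1" --pt "-0.004 0 0 0 0 0 -1" --pt "-0.003 0 0 0 0 0 -1" --pt "0 0 0 0 0 0 -1"

```text
time_s: 11.1
ee_pos: [0.4147, 0.1232, 0.1474]
eef_rot: [-3.14, -0.557, -0.011]
force: [2.2, 0.6, 1.6]
grip_width: 0.0174
grip_force: 50.0
```

>>> jog_arm --pt "-0.002 0 0 0 0 0 -1" --pt "-0.002 0 0 0 0 0 -1" --pt "0 0 0 0 0 0 -1"

```text
time_s: 11.4
ee_pos: [0.4127, 0.1236, 0.1466]
eef_rot: [-3.139, -0.56, -0.011]
force: [11.6, -0.7, 4.6]
grip_width: 0.0176
grip_force: 50.0
```

```bash
python3 -c "
from st import *"
```

```text
11.4 tip u,y,n rel E [-0.0702  0.0005 -0.0102] rot err (tool) [-0.0038 -0.0019  0.0011] f u,y,n [12.33, -0.57, -2.24] 0.017595818780967387
```

>>> jog_arm --pt "-0.003 0 0 0 0 0 -1" --pt "0 0 0 0 0 0 -1" --pt "0 0 0 0 0 0 -1"

```text
time_s: 11.7
ee_pos: [0.412, 0.124, 0.1468]
eef_rot: [-3.137, -0.565, -0.012]
force: [21.9, -1.2, 7.5]
grip_width: 0.018
grip_force: 50.0
```

```bash
python3 -c "
from st import *"
```

```text
11.7 tip u,y,n rel E [-0.0707  0.0008 -0.0087] rot err (tool) [-0.0052 -0.0066  0.0005] f u,y,n [22.58, -0.93, -5.29] 0.01802166550013114
```

>>> jog_arm --pt "0.004 0 0 0 0 0 -1" --pt "0.004 0 0 0 0 0 -1" --pt "0 0 0 0 0 0 -1"

```text
time_s: 12.0
ee_pos: [0.4154, 0.123, 0.1475]
eef_rot: [-3.14, -0.555, -0.011]
force: [0.2, 0.4, -1.9]
grip_width: 0.0174
grip_force: 50.0
```

```bash
python3 -c "
from st import *"
```

```text
12.0 tip u,y,n rel E [-0.0675 -0.0002 -0.0119] rot err (tool) [-0.002   0.0033  0.0011] f u,y,n [-0.8, 0.39, -1.71] 0.017386526759287396
```

>>> jog_arm --pt "0.003 0 0 0 0 0 -1" --pt "0 0 -0.006 0 0 0 -1" --pt "0 0 -0.007 0 0 0 -1" --pt "0 0 -0.007 0 0 0 -1" --pt "0 0 -0.004 0 0 0 -1"

```text
time_s: 12.5
ee_pos: [0.4054, 0.1234, 0.171]
eef_rot: [-3.139, -0.558, -0.011]
force: [-0.1, -0.4, -0.6]
grip_width: 0.0178
grip_force: 50.0
```

>>> jog_arm --pt "0 0 0 0 0 0 -1"

```text
time_s: 12.6
ee_pos: [0.4056, 0.1234, 0.1709]
eef_rot: [-3.139, -0.559, -0.011]
force: [1.3, 0.4, -2.4]
grip_width: 0.0181
grip_force: 50.0
```

```bash
python3 -c "
from st import *"
```

```text
12.6 tip u,y,n rel E [-0.0634  0.0002  0.0138] rot err (tool) [-0.0033 -0.0001  0.0012] f u,y,n [-0.15, 0.45, -2.72] 0.018074234033859216
```

>>> jog_arm --pt "-0.006 0 0 0 0 0 -1" --pt "-0.006 0 0 0 0 0 -1" --pt "0 0 0 0 0 0 -1"

```text
time_s: 12.9
ee_pos: [0.3946, 0.1233, 0.1629]
eef_rot: [-3.14, -0.556, -0.011]
force: [0.2, 0.5, -0.8]
grip_width: 0.0176
grip_force: 50.0
```

>>> jog_arm --pt "-0.015 0 0 0 0 0 -1" --pt "-0.025 0 0 0 0 0 -1" --pt "-0.025 0 0 0 0 0 -1" --pt "0 0 0 0 0 0 -1"

```text
time_s: 13.3
ee_pos: [0.3382, 0.1237, 0.1277]
eef_rot: [-3.141, -0.555, -0.01]
force: [0.7, 0.2, 0.2]
grip_width: 0.0173
grip_force: 50.0
```

Run:
```python
from st import *
a=ctrl.camera("side"); b=ctrl.camera("top")
c=np.zeros((500,800,3),np.uint8); c[:400,:400]=cv2.resize(a[135:215,305:405,::-1],(400,400),interpolation=cv2.INTER_CUBIC); c[:400,400:]=cv2.resize(b[120:220,260:360,::-1],(400,400),interpolation=cv2.INTER_CUBIC); cv2.imwrite("pics/shut.png",c)
rows(o,(.318,.123,.17),(np.pi,-.5585,-.0127),2)
print()
rows(dict(ee_pos=(.318,.123,.17),eef_rot=(np.pi,-.5585,-.0127)),(.335,-.12,.19),(np.pi,-.5585,-.0127),10)
print();rows(dict(ee_pos=(.335,-.12,.19),eef_rot=(np.pi,-.5585,-.0127)),(.41,-.24,.225),(3.138,-.5585,.047),5)
print();rows(dict(ee_pos=(.41,-.24,.225),eef_rot=(3.138,-.5585,.047)),(.4531,-.24,.18),(3.138,.001,.047),5)
```

```text
13.3 tip u,y,n rel E [-0.1435 -0.0001  0.012 ] rot err (tool) [-0.0023  0.0038  0.0025] f u,y,n [0.65, 0.2, -0.2] 0.017320531447273958
[ 0.0026  0.0004 -0.0233] [-0.001  0.002  0.001]
[ 0.0026  0.0005 -0.0233] [-0.001  0.002  0.001]

[ 0.0028  0.0243 -0.0006] [0. 0. 0.]
[ 0.0028  0.0243 -0.0006] [0. 0. 0.]
[ 0.0028  0.0243 -0.0006] [0. 0. 0.]
[ 0.0028  0.0243 -0.0006] [0. 0. 0.]
[ 0.0028  0.0243 -0.0006] [0. 0. 0.]
[ 0.0028  0.0243 -0.0006] [0. 0. 0.]
[ 0.0028  0.0243 -0.0006] [0. 0. 0.]
[ 0.0028  0.0243 -0.0006] [0. 0. 0.]
[ 0.0028  0.0243 -0.0006] [0. 0. 0.]
[ 0.0028  0.0243 -0.0006] [0. 0. 0.]

[0.0167 0.0238 0.0022] [ 0.006  0.    -0.01 ]
[0.0164 0.024  0.002 ] [ 0.006  0.    -0.01 ]
[0.0162 0.0242 0.0019] [ 0.006  0.    -0.01 ]
[0.016  0.0243 0.0018] [ 0.006  0.    -0.01 ]
[0.0157 0.0245 0.0016] [ 0.006  0.    -0.01 ]

[0.0025 0.0004 0.0122] [ 0.    -0.112 -0.   ]
[0.0039 0.0004 0.0118] [ 0.    -0.112 -0.   ]
[0.0052 0.0004 0.0113] [ 0.    -0.112 -0.   ]
[0.0064 0.0004 0.0107] [ 0.    -0.112 -0.   ]
[0.0076 0.0004 0.0099] [ 0.    -0.112 -0.   ]
```

View pics/shut.png

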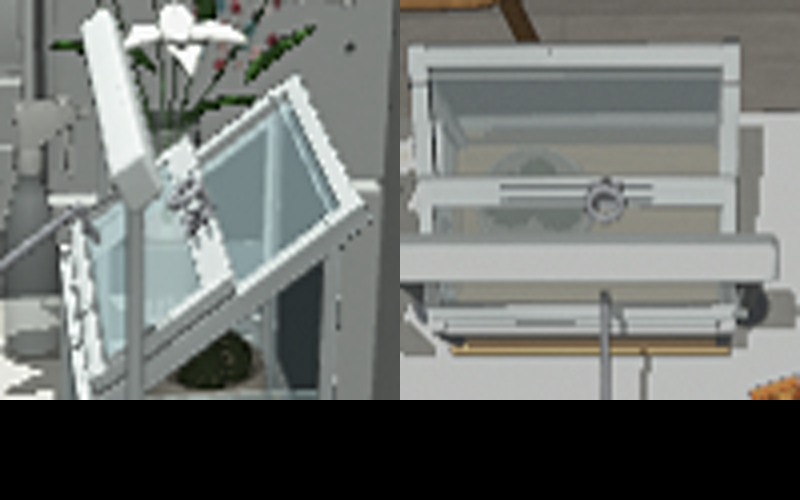

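The sash is down: the eye is now at (605,200), just above the bar, and the hook is withdrawn below the bar at (605,295). Next, carry the pole back the way it came.

>>> jog_arm --pt "0.002 0 -0.022 0 0.002 0 -1" --pt "0.002 0 -0.022 0 0.002 0 -1" --pt "0.003 0.02 0 0 0 0 -1" --pt "0.003 0.024 -0.0005 0 0 0 -1" --pt "0.003 0.024 -0.0005 0 0 0 -1"

```text
time_s: 13.9
ee_pos: [0.3277, 0.0556, 0.1757]
eef_rot: [-3.139, -0.564, -0.01]
force: [0.6, 0.2, -1.3]
grip_width: 0.0177
grip_force: 50.0
```

>>> jog_arm --pt "0.003 0.024 -0.0005 0 0 0 -1" --pt "0.003 0.024 -0.0005 0 0 0 -1" --pt "0.003 0.024 -0.0005 0 0 0 -1" --pt "0.003 0.024 -0.0005 0 0 0 -1" --pt "0.003 0.024 -0.0005 0 0 0 -1"

```text
time_s: 14.4
ee_pos: [0.3377, -0.0659, 0.1856]
eef_rot: [-3.141, -0.564, -0.011]
force: [0.6, 0.4, -1.9]
grip_width: 0.0176
grip_force: 50.0
```

>>> jog_arm --pt "0.003 0.024 -0.0005 0 0 0 -1" --pt "0.003 0.024 -0.0005 0 0 0 -1" --pt "0.016 0.024 0.002 0.006 0 -0.01 -1" --pt "0.016 0.024 0.002 0.006 0 -0.01 -1" --pt "0.016 0.024 0.002 0.006 0 -0.01 -1"

```text
time_s: 14.9
ee_pos: [0.3859, -0.1864, 0.2095]
eef_rot: [3.141, -0.563, 0.025]
force: [-0.2, 0.9, -0.4]
grip_width: 0.0177
grip_force: 50.0
```

>>> jog_arm --pt "0.016 0.024 0.002 0.006 0 -0.01 -1" --pt "0.016 0.024 0.002 0.006 0 -0.01 -1" --pt "0 0 0 0 0 0 -1"

```text
time_s: 15.2
ee_pos: [0.4172, -0.2344, 0.2232]
eef_rot: [3.14, -0.563, 0.048]
force: [-0.5, 0.9, -1.4]
grip_width: 0.0177
grip_force: 50.0
```

Run:
```python
from st import *
print(o["ee_pos"],o["eef_rot"]); rows(o,(.4531,-.24,.18),(3.138,.001,.047),6)
```

```text
15.2 tip u,y,n rel E [-0.0222 -0.3471  0.0505] rot err (tool) [-0.0308 -0.0042  0.0511] f u,y,n [-1.16, 0.92, -0.98] 0.01773044547336441
[ 0.4172 -0.2344  0.2232] [ 3.1402 -0.5627  0.0477]
[0.0012 0.0012 0.0093] [-0.    -0.094 -0.   ]
[0.002  0.0012 0.0091] [-0.    -0.094 -0.   ]
[0.0029 0.0012 0.0089] [-0.    -0.094 -0.   ]
[0.0037 0.0012 0.0086] [-0.    -0.094 -0.   ]
[0.0045 0.0012 0.0082] [-0.    -0.094 -0.   ]
[0.0052 0.0012 0.0077] [-0.    -0.094 -0.   ]
```

>>> jog_arm --pt "0.001 0.001 0.009 0 -0.094 0 -1" --pt "0.002 0.001 0.009 0 -0.094 0 -1" --pt "0.003 0.001 0.009 0 -0.094 0 -1" --pt "0.004 0.001 0.0085 0 -0.094 0 -1" --pt "0.0045 0.0015 0.008 0 -0.094 0 -1"

```text
time_s: 15.7
ee_pos: [0.446, -0.2356, 0.1869]
eef_rot: [3.141, -0.089, 0.048]
force: [-0.8, -0.7, -1.8]
grip_width: 0.0177
grip_force: 50.0
```

>>> jog_arm --pt "0.005 0.0015 0.0075 0 -0.094 0 -1" --pt "0 0 0 0 0 0 -1" --pt "0 0 0 0 0 0 -1"

```text
time_s: 16.0
ee_pos: [0.4515, -0.2363, 0.1793]
eef_rot: [-3.14, 0.002, 0.049]
force: [-0.4, -0.4, -1.3]
grip_width: 0.0176
grip_force: 50.0
```

Run:
```python
from st import *
import pickle
print(o["ee_pos"],o["eef_rot"]); rows(o,(.4531,-.24,.11),(3.138,.001,.047),2)
# pole offset check in grip: handle front edge row in wrist
m=ctrl.camera_model("wrist"); im=ctrl.camera("wrist").astype(int); g=lambda v:proj(m,o["ee_pos"]+R.apply(v))
rb=im[...,0]-im[...,2]; print("col319 first wood row",[r for r in range(100,200) if rb[r,319]>30][:1], "was ~142.5;", "cols row200",np.where(rb[200,290:350]>35)[0][[0,-1]]+290, "rod cols row 60",im[60,305:336,0].tolist())
print(pickle.load(open("w4.pkl","rb"))[1][200,290:350].astype(int)@[1,0,-1])
```

```text
16.0 tip u,y,n rel E [-0.0544 -0.347  -0.1089] rot err (tool) [-0.0183  0.5599  0.0596] f u,y,n [-1.0, -0.39, -0.94] 0.01764676032726619
[ 0.4515 -0.2363  0.1793] [-3.1405  0.0015  0.0489]
[0.0008 0.0019 0.0346] [-0.002  0.     0.001]
[0.0008 0.0018 0.0347] [-0.002  0.     0.001]
col319 first wood row [144] was ~142.5; cols row200 [303 345] rod cols row 60 [73, 74, 77, 78, 77, 81, 93, 104, 113, 121, 127, 135, 141, 142, 130, 117, 120, 120, 113, 107, 99, 89, 89, 104, 119, 124, 128, 130, 131, 129, 122]
[ 0 -1  0  0 -1  0  0  0  3 12 36 57 63 66 68 70 73 75 76 75 76 74 73 72
 74 72 72 71 71 71 71 72 73 74 73 75 76 76 76 75 75 74 70 66 61 57 48 25
  7  0  0 -1 -1  0  2  3  4  4  5  5]
```

>>> jog_arm --pt "0.001 0.002 0.035 -0.002 0 0.001 -1" --pt "0.001 0.002 0.034 -0.002 0 0.001 -1" --pt "0 0 0 0 0 0 -1" --pt "0 0 0 0 0 0 -1"

```text
time_s: 16.45
ee_pos: [0.4532, -0.2407, 0.1119]
eef_rot: [3.138, 0.001, 0.045]
force: [-0.1, 0.5, -0.9]
grip_width: 0.0177
grip_force: 50.0
```

Run:
```python
from st import *
print(o["ee_pos"],o["eef_rot"]); rows(o,(.4531,-.24,.0585),(3.138,.001,.047),3)
```

```text
16.45 tip u,y,n rel E [-0.0885 -0.352  -0.167 ] rot err (tool) [-0.0126  0.5597  0.0577] f u,y,n [-0.55, 0.46, -0.68] 0.01772709602661127
[ 0.4532 -0.2407  0.1119] [3.1379 0.0014 0.0455]
[ 0.     -0.0003  0.0178] [ 0.     0.    -0.001]
[ 0.     -0.0003  0.0178] [ 0.     0.    -0.001]
[ 0.     -0.0003  0.0178] [ 0.     0.    -0.001]
```

>>> jog_arm --pt "0 -0.0005 0.018 0 0 -0.001 -1" --pt "0 0 0.018 0 0 0 -1" --pt "0 0 0.012 0 0 0 -1" --pt "0 0 0.004 0 0 0 -1" --pt "0 0 0 0 0 0 -1"

```text
time_s: 16.95
ee_pos: [0.4533, -0.2403, 0.0593]
eef_rot: [3.138, 0.002, 0.047]
force: [-0.5, 0.1, -2.0]
grip_width: 0.0173
grip_force: 50.0
```

>>> jog_arm --pt "0 0 0 0 0 0 -1" --pt "0 0 0 0 0 0 -1"

```text
time_s: 17.15
ee_pos: [0.4535, -0.2403, 0.0594]
eef_rot: [3.137, 0.002, 0.047]
force: [-0.6, -0.3, -1.6]
grip_width: 0.0178
grip_force: 50.0
```

>>> jog_arm --pt "0 0 0.002 0 0 0 -1" --pt "0 0 0 0 0 0 -1" --pt "0 0 0 0 0 0 -1"

```text
time_s: 17.45
ee_pos: [0.4535, -0.2403, 0.0572]
eef_rot: [3.137, 0.002, 0.047]
force: [-1.5, 0.2, 5.6]
grip_width: 0.0178
grip_force: 50.0
```

>>> jog_arm --pt "0 0 0 0 0 0 0.2" --pt "0 0 0 0 0 0 0.2" --pt "0 0 0 0 0 0 0.2" --pt "0 0 0 0 0 0 0.2" --pt "0 0 0 0 0 0 0.2"

```text
time_s: 17.95
ee_pos: [0.4531, -0.24, 0.0565]
eef_rot: [3.138, 0.003, 0.047]
force: [0.7, -0.1, -1.1]
grip_width: 0.0541
grip_force: 0.0
```

>>> jog_arm --pt "0 0 0 0 0 0 0.2" --pt "0 0 0 0 0 0 0.2" --pt "0 0 0 0 0 0 0.2" --pt "0 0 0 0 0 0 0.2"

```text
time_s: 18.35
ee_pos: [0.4531, -0.2401, 0.0566]
eef_rot: [3.138, 0.003, 0.047]
force: [-0.3, -0.3, -0.3]
grip_width: 0.0562
grip_force: 0.0
```

Released; raise clear and compare the pole and house with the first pictures numerically.

>>> jog_arm --pt "0 0 -0.02 0 0 0 0.2" --pt "0 0 -0.04 0 0 0 0.2" --pt "0 0 -0.045 0 0 0 0.2" --pt "0 0 -0.045 0 0 0 0.2" --pt "-0.03 0 -0.04 0 0 0 0.2"

```text
time_s: 18.85
ee_pos: [0.4245, -0.2406, 0.2487]
eef_rot: [3.138, 0.002, 0.049]
force: [0.6, -0.7, 0.5]
grip_width: 0.0564
grip_force: 0.0
```

>>> jog_arm --pt "-0.04 0.03 -0.03 0 0 0 0.2" --pt "-0.04 0.04 0 0 0 0 0.2" --pt "-0.04 0.04 0 0 0 0 0.2" --pt "-0.04 0.04 0 0 0 0 0.2" --pt "-0.04 0.04 0 0 0 0 0.2"

```text
time_s: 19.35
ee_pos: [0.2543, -0.4171, 0.2737]
eef_rot: [3.138, 0.002, 0.047]
force: [-0.1, -0.1, 1.0]
grip_width: 0.0563
grip_force: 0.0
```

>>> jog_arm --pt "0 0 0 0 0 0 0.2" --pt "0 0 0 0 0 0 0.2"

```text
time_s: 19.55
ee_pos: [0.2554, -0.4163, 0.2732]
eef_rot: [3.139, 0.003, 0.045]
force: [0.1, 0.4, 0.2]
grip_width: 0.0562
grip_force: 0.0
```

Run:
```python
from st import *
print(o["ee_pos"])
for n,box in [("top",(130,260,380,430)),("side",(255,320,270,410))]:
    b=ctrl.camera(n).astype(int); a=cv2.imread(f"pics/{n}0.png")[:,:,::-1].astype(int)
    D=abs(a-b).sum(2)>90; y0,y1,x0,x1=box; print(n,"changed px in pole region",D[y0:y1,x0:x1].sum())
    cc=cv2.connectedComponentsWithStats(D.astype(np.uint8))[2]; print([list(map(int,c)) for c in cc[1:] if c[4]>25])
    def wood(im): h=cv2.cvtColor(im.astype(np.uint8),cv2.COLOR_RGB2HSV); M=((h[...,2]>170)&(h[...,1]>70)&(h[...,0]<30))[y0:y1,x0:x1]; p=np.argwhere(M); return len(p),p.mean(0)+[y0,x0]
    print(wood(a),wood(b))
```

```text
19.55 tip u,y,n rel E [-0.169  -0.5302  0.0732] rot err (tool) [-0.0131  0.561   0.057 ] f u,y,n [0.2, 0.45, 0.14] 0.056166585219554
[ 0.2554 -0.4163  0.2732]
top changed px in pole region 37
[[264, 146, 46, 20, 283], [312, 146, 29, 17, 204], [275, 157, 64, 10, 130], [268, 165, 40, 7, 157], [315, 164, 26, 7, 124], [270, 191, 74, 7, 253], [281, 196, 33, 2, 50], [337, 250, 233, 150, 13813], [298, 287, 68, 62, 1686], [347, 343, 11, 9, 64], [321, 347, 7, 11, 33], [348, 347, 25, 30, 334], [334, 371, 11, 21, 79]]
(93, array([213.7849, 409.8602])) (99, array([213.4242, 409.5354]))
side changed px in pole region 129
[[112, 33, 143, 244, 9968], [189, 43, 42, 21, 327], [178, 51, 36, 44, 679], [116, 69, 7, 25, 105], [204, 153, 40, 58, 873], [347, 154, 34, 40, 689], [322, 173, 15, 42, 298], [239, 188, 8, 18, 64], [131, 194, 10, 13, 39], [194, 213, 51, 51, 1057], [170, 226, 13, 12, 51], [189, 272, 12, 7, 31], [136, 276, 132, 124, 8328]]
(745, array([279.5409, 307.3168])) (726, array([279.0661, 306.4972]))
```

The pole is back within about 1 mm and no bystander region changed. Handing in.

```bash
python3 -c "
from station import ctrl
print(ctrl.hand_in())"
```

```text
the job is handed in; nothing more can be done
None
```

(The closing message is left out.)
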